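Fetch the banana bar out of its box

TASK

Pull the clear hatch on the stall's plywood bar box all the way open to its stop, then take the wooden banana-hanging bar out: it is longer than the opening, so tilt it and thread it up through. Finish while still holding the bar in the gripper, still, with every part of it at least 5 cm above the box's top and touching nothing else; leave the hatch open and do not knock or shift the fruit and other goods around it.

Things in the scene. Friction and masses are not known exactly. Their poses are not given: they have to be found in the camera images.
- box: Plywood box fixed to the table, 200 (its x) x 490 (its y) x 74 mm high, dark steel corners. Origin: centre of the underside, z up. Fixed top 6 mm thick (from 68 to 74 mm above the table) with one opening. Inside: floor 20 mm above the table, 48 mm free height, hollow 176 (x) x 466 mm (y).
- mouth (a point): centre of the box's opening, 140 (box x) x 170 mm (box y), at the level of the top's upper face, 74 mm above the table; axes as the box's. Two aluminium runners, 6 mm wide, stand beside it on the top at x = -82 and +82 mm, from y = -100 to +245 mm (upper face 80 mm above the table).
- hatch (a joint): the sliding hatch, clear plastic 156 (box x) x 180 (y) x 5 mm on the box's top, upper face 79.5 mm above the table: 0 = shut over the opening, grows as it is pulled along the box's +y, 0.165 m = fully open at its stop, opening free. A light spring (8 N/m) pulls it shut but a 4 N friction brake holds it wherever left; pulling takes 4 to 6 N.
- hatch_knob (a point): centre of the orange hatch knob's shaft, an upright round knob in the middle of the hatch: 20 mm diameter shaft with a 24 mm head, 29 mm tall above the hatch; the point lies 96.5 mm above the table, the knob's top 108.5 mm. Moves with the hatch.
- bar: the banana-hanging bar: straight pale wooden bar with red ends, 270 mm long (its y), 20 mm wide (its x), 16 mm thick (its z), about 0.09 kg, loose, lying flat on the box's inner floor below the hatch, both ends hidden under the fixed top. Origin: centre of its underside.
- bar_end_a (a point): centre of the bar's end face at its +y end
- bar_end_b (a point): centre of the bar's end face at its -y end
- weight: brass scale weight, 40 mm diameter, 33 mm tall, loose, standing on the fixed top of the box towards its -y end; leave it there. Origin: centre of the underside.
- bananas: hand of yellow bananas lying loose, about 200 x 150 mm, 75 mm high; leave it. Origin: centre of the underside. (Fixed stall goods, up to 205 mm high, stand beyond it: along the table's far edge past x = 0.8 m, and at the sides past 0.47 m left and 0.55 m right.)
- mango_a: orange-yellow mango, loose, 92 mm diameter, 94 mm tall; leave it. Origin: centre of the underside.
- mango_b: green mango, loose, same size; leave it. Origin: centre of the underside.
- papaya: orange-yellow papaya lying loose, 240 x 116 mm, 115 mm high; leave it. Origin: centre of the underside.
There are look-alikes about, which are no part of the job. There is more than one size of the mango_b; the job needs the smallest.

How it is judged:
By the outcome, as a careful person would: the job done as asked, in the order asked, and still so for the second after the job is handed in, while the arm keeps its last pose, push and grip.
It also fails if it takes over 53 s, if anything falls off the work surface, if the arm or the gripper's body presses on something with over 40 N, if the wrist force passes 120 N, or if a joint passes its speed limit or range.

ROBOT

A 7-joint arm with a two-finger parallel gripper is mounted at the origin on the work surface. World frame = base frame: x ahead of the robot, y to its left, z up, the work surface at z = 0. Lengths are in m, angles in degrees, forces in N, time in s.
With the tool pointing down it reaches from about 0.35 to 0.9 m from the base axis. Payload 19.9 kg.
Tool frame: the origin (TCP) lies on the centre line of the jaws, within the pads' length; the fingertips stand arm.finger_overhang ahead of it and the grasp point (between the pads) lies 3 mm ahead of it (arm.finger_overhang is the distance from the TCP to the fingertips, in m); z points along the fingers, y is the direction in which the jaws open and shut (so a half turn about z gives the same grasp; the last joint's range is limited). The gripper opens to 85 mm and grips with 20 to 120 N. Pads are 22 mm wide; open, the fingers measure 114 mm over their backs; the gripper's body (76 mm by 85 mm) begins 54 mm behind the grasp point. The pads swing forward as they close: fully open they stand 13 mm farther back than shut.
Start: joints at [64.887, 23.915, -0.59, 92.452, 0.269, 63.638, -3.037], TCP at [0.242, -0.576, 0.253] pointing down, gripper open.
Joint ranges: [-161.28, 161.28], [-22.2, 115.67], [-73.04, 71.86], [3.21, 147.25], [-68.34, 248.33], [10.77, 114.83], [-161.83, 161.83]. Speed limits (degrees/s): [108.29, 108.29, 136.94, 136.94, 172.46, 172.46, 172.46].

INTERFACE

Orientations are given as [roll, pitch, yaw] about the fixed x, y, z axes, in that order (R = Rz(yaw) Ry(pitch) Rx(roll)).
In Python, from cell import get_state, viewer, hand_in, arm gives the robot as it stands.
- The arm moves only by the shell command python3 -m pendant 'ROWS'. ROWS is JSON, a list of rows, each a list of 3 entries, a list of its own where there are three numbers: the shift along the tool's x, y, z in cm, then the turn about the tool's z in rad, then the closure, from 0 (fully open) to 1 (shut). In form: [[[tx, ty, tz], turn, grip], ...]. A call has 1 to 10 rows; each row shifts and turns the commanded pose from where the row before left it, along the tool's axes as they then stand; what a row does not reach is not made up. A row lasts 1/12 s, in which the tool goes at most 41.7 mm and 7.16 degrees, less where a joint would pass 70% of its speed; a pose out of reach is approached as far as the arm can. A call is refused whole if a number of a shift passes 4.17 or a number of a turn 0.125, either way. A call with a gripper value outside its range is refused whole. The fingers move at their own pace and stop on an object; the grip force is fixed at half the most. Time passes only in rows, so rows that do not move let the fingers close. It gives the time, the measured TCP pose, the force and the opening at its end, in the units of the state.
- get_state(): the state, without advancing time (a new reading comes with each control period).
- viewer.grab_frame(name): name is "scene" or "top" or "wrist"; returns (picture, depth): 400x640x3 uint8, blue, green, red; 400x640 float32, m along the optical axis (not along the pixel's ray), 0 where there is no reading.
- viewer.camera_params(name): a dict with "mtx" (3x3 intrinsics, pixels), "world_from_camera" (4x4, takes a point from camera to world coordinates); the wrist camera has in their place "hand_eye" (4x4, takes a point from camera to tool coordinates, whose origin is the TCP and whose axes are the flange's). Camera axes: x right, y down, z forward; pixel columns grow to the right and rows downward; lengths in m; the calibration is good to about 2 mm. The wrist camera is an equidistant fisheye: a pixel r from the principal point sees the ray r / f radians off the axis. A picture is of the moment at which its call begins: read the wrist's pose just before it. camera_params takes no time and is no camera call.
- hand_in(): hands the job in, once; it reports no verdict.
Trained networks look in the newest picture that a camera, given by its name, has taken for a name from the list of things; names that differ only in an ending like _2 or _b are one class to them, and where a whole thing is asked for, a point or a joint stands for the part that bears it (a point fixed in the world has none). Each returns a list of dicts, best first, with "score" (0 to 1); they miss things now and then, are a little off and sometimes report something else, mostly with a low value. They report only what shows in the picture. A call takes as long as a camera call. They do not tell look-alikes from the thing itself.
- viewer.silhouettes(camera, thing): "region" (400x640 bool, what is visible of it) and "position" ([column, row] in pixels, amid what is visible of it).
- viewer.spot_point(camera, thing): "position" ([column, row] in pixels: a listed point, or the origin of a listed thing).
The state is a dict: "time": time; "joints": joint angles; "qvel": joint speeds; "joint_torque": joint torques, N m; "eef_pos": TCP position; "tcp_rot": TCP orientation; "contact_force": force on the tool from outside, world axes, zero at the start; "wrist_torque": the same for the moment, N m; "opening": finger opening in m.
Only numpy, scipy, OpenCV 4.12 (cv2) and the standard library are available. Lean on these libraries where they do the work, as an engineer would, in place of code of your own. Each camera call takes 0.05 s, during which the arm holds its last target.

## Working session

There is one attempt and no reset: what is moved stays moved. The work goes in short steps, Python scripts to look and compute and a shell command to move; the robot and the scene stay as the last step left them, time stands still between calls to the robot, and variables do not carry over. Pictures are saved under pics/ and viewed, and the job is handed in when it is done.

```bash
ls; mkdir -p pics; python3 - <<'E'
from cell import get_state, viewer, arm
import cv2, numpy as np
s=get_state(); print({k:np.round(v,3).tolist() for k,v in s.items()}); print(arm.finger_overhang, [a for a in dir(arm) if a[0]!='_'])
for n in ["scene","top"]:
    im,d=viewer.grab_frame(n); cv2.imwrite(f"pics/{n}0.png",im); np.save(f"/tmp/{n}_d.npy",d)
for n in ["scene","top","wrist"]: print(n,viewer.camera_params(n))
E
```

```text
pics
{'time': 0.0, 'joints': [64.887, 23.948, -0.593, 92.486, 0.269, 63.637, -3.036], 'qvel': [0.0, -0.005, 0.067, -0.025, 0.012, -0.024, 0.153], 'joint_torque': [0.003, -86.443, 0.68, -43.489, 0.019, 0.007, 0.0], 'eef_pos': [0.241, -0.576, 0.253], 'tcp_rot': [-179.93, 0.003, 22.738], 'contact_force': [-0.225, -0.417, 0.651], 'wrist_torque': [-0.017, -0.007, -0.003], 'opening': 0.085}
0.022 ['IKError', 'finger_overhang']
scene {'mtx': array([[367.43860843,   0.        , 318.72210697],
       [  0.        , 367.43860843, 200.10876958],
       [  0.        ,   0.        ,   1.        ]]), 'world_from_camera': array([[ 0.28569594,  0.77924316, -0.55781531,  0.94209307],
       [ 0.95828197, -0.22709253,  0.17356456, -0.13835862],
       [ 0.00857331, -0.58413105, -0.81161408,  0.86884752],
       [ 0.        ,  0.        ,  0.        ,  1.        ]])}
top {'mtx': array([[362.7961443 ,   0.        , 317.76743342],
       [  0.        , 362.7961443 , 193.81623715],
       [  0.        ,   0.        ,   1.        ]]), 'world_from_camera': array([[-0.01203704, -0.99446219,  0.10440337,  0.32382158],
       [-0.99988676,  0.01291389,  0.00772677,  0.0199972 ],
       [-0.00903224, -0.10429854, -0.99450502,  1.17831032],
       [ 0.        ,  0.        ,  0.        ,  1.        ]])}
wrist {'mtx': array([[309.70691629,   0.        , 318.08656837],
       [  0.        , 309.70691629, 199.36965161],
       [  0.        ,   0.        ,   1.        ]]), 'hand_eye': array([[-1.38552768e-03, -9.61924339e-01, -2.73312361e-01,
         6.89151928e-02],
       [ 9.99998783e-01, -1.13682794e-03, -1.06831440e-03,
        -1.05011251e-03],
       [ 7.16928497e-04, -2.73313509e-01,  9.61924743e-01,
        -1.21491219e-01],
       [ 0.00000000e+00,  0.00000000e+00,  0.00000000e+00,
         1.00000000e+00]])}
```

View pics/scene0.png

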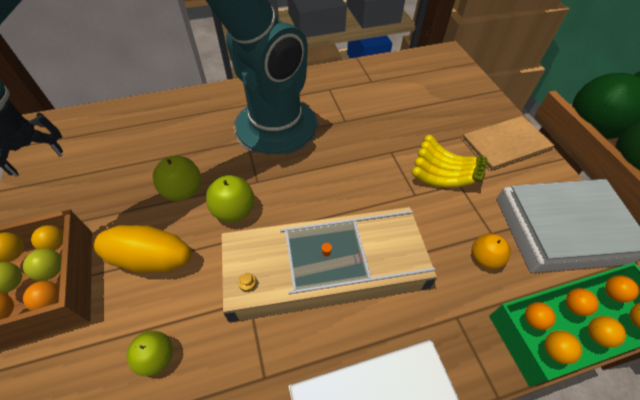

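View pics/top0.png

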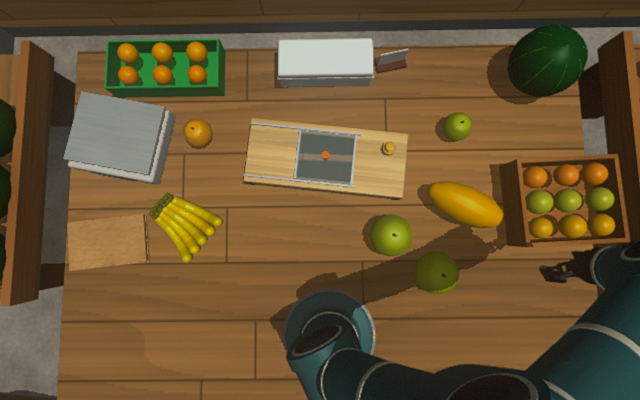

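The scene view shows the box with the orange knob at (326,248), the weight at (247,282) and the bar seen as a pale strip through the hatch at about (330,265). In the top view the knob is at (325,155), the weight at (389,149), the bananas at (187,225), the mangoes at (390,235), (437,271), (457,126) and (198,132), and the papaya at (466,204). Next I measure these.

```bash
cat > h.py <<'E'
import numpy as np, cv2
from scipy.spatial.transform import Rotation as R
from cell import get_state, viewer, arm
def rot(rpy): return R.from_euler('xyz',rpy,degrees=True).as_matrix()
def ray(cam,uv,pose=None):
    p=viewer.camera_params(cam); K=p['mtx']
    x=(uv[0]-K[0,2])/K[0,0]; y=(uv[1]-K[1,2])/K[1,1]
    if cam=='wrist':
        r=np.hypot(x,y); s=np.sin(r)/r if r>1e-9 else 1
        d=np.array([x*s,y*s,np.cos(r)])
        T=np.eye(4); T[:3,:3]=rot(pose[1]); T[:3,3]=pose[0]; W=T@p['hand_eye']
    else: d=np.array([x,y,1.]); W=p['world_from_camera']
    return W[:3,3], W[:3,:3]@d
def at_z(cam,uv,z,pose=None):
    o,d=ray(cam,uv,pose); return o+d*(z-o[2])/d[2]
def proj(cam,P,pose=None):
    p=viewer.camera_params(cam);K=p['mtx']
    if cam=='wrist':
        T=np.eye(4); T[:3,:3]=rot(pose[1]); T[:3,3]=pose[0]; W=T@p['hand_eye']
    else: W=p['world_from_camera']
    c=W[:3,:3].T@(np.asarray(P)-W[:3,3])
    if cam=='wrist':
        th=np.arctan2(np.hypot(c[0],c[1]),c[2]); q=c[:2]/max(np.hypot(c[0],c[1]),1e-9)*th
    else: q=c[:2]/c[2]
    return np.array([K[0,0]*q[0]+K[0,2],K[1,1]*q[1]+K[1,2]])
def pose():
    s=get_state(); return s['eef_pos'],s['tcp_rot']
def boxT(x,y,yaw):
    c,s=np.cos(np.radians(yaw)),np.sin(np.radians(yaw))
    T=np.eye(4);T[:2,:2]=[[c,-s],[s,c]];T[:2,3]=x,y;return T
E
python3 - <<'E'
from h import *
for c in ["top","scene"]:
    im,d=viewer.grab_frame(c)
    for t,z in [("hatch_knob",.0965),("mouth",.074),("box",0),("weight",.074),("bar",.02),("bar_end_a",.028),("bar_end_b",.028),("mango_a",0),("mango_b",0),("papaya",0),("bananas",0)]:
        for r in viewer.spot_point(c,t)[:4]:
            print(c,t,np.round(r['position'],1),round(r['score'],2),np.round(at_z(c,r['position'],z)[:2],4))
    if c=="top":
        # box top: depth -> world points in z .06-.09
        p=viewer.camera_params(c);K=p['mtx'];v,u=np.mgrid[:400,:640]
        X=np.stack([(u-K[0,2])/K[0,0]*d,(v-K[1,2])/K[1,1]*d,d],-1)@p['world_from_camera'][:3,:3].T+p['world_from_camera'][:3,3]
        np.save('/tmp/X.npy',X)
        m=(X[...,2]>.064)&(X[...,2]<.085)&(u>235)&(u<420)&(v>110)&(v<210)&(d>0)
        n,l,st,_=cv2.connectedComponentsWithStats(m.astype(np.uint8)); k=1+np.argmax(st[1:,4]); mm=l==k
        P=X[mm][:,:2].astype(np.float32); print(cv2.minAreaRect(P),mm.sum(),np.median(X[mm][:,2]))
        top=cv2.resize(im[100:220,230:430],None,fx=4,fy=4,interpolation=cv2.INTER_CUBIC); cv2.imwrite('pics/topcrop.png',top)
E
```

```text
top hatch_knob [324.8 155.7] 0.66 [0.5533 0.0057]
top hatch_knob [203.2 133.2] 0.38 [0.6285 0.3768]
top box [325.8 162.5] 0.79 [0.5509 0.0014]
top weight [384.9 148. ] 0.57 [ 0.5797 -0.181 ]
top bar [451.7 131.6] 0.62 [ 0.6436 -0.4098]
top mango_a [201.9 135. ] 0.95 [0.6496 0.4128]
top mango_a [453.7 131.7] 0.88 [ 0.6486 -0.4238]
top mango_a [323.5 155.8] 0.73 [0.5735 0.0087]
top mango_a [429.7 269.1] 0.63 [ 0.2016 -0.3247]
top mango_b [201.9 135. ] 0.95 [0.6496 0.4128]
top mango_b [453.7 131.7] 0.88 [ 0.6486 -0.4238]
top mango_b [323.5 155.8] 0.73 [0.5735 0.0087]
top mango_b [429.7 269.1] 0.63 [ 0.2016 -0.3247]
top papaya [458.6 205.7] 0.7 [ 0.4028 -0.4271]
top bananas [192.4 227.9] 0.96 [0.3416 0.4372]
((0.5554193258285522, 0.0029442310333251953), (0.4911732077598572, 0.2023513913154602), 82.99518585205078) 9899 0.07480770475765786
scene hatch_knob [325.4 246.2] 0.59 [0.545  0.0035]
scene mouth [324.9 252.7] 0.72 [0.55   0.0012]
scene mouth [443.5 175.8] 0.7 [0.4133 0.3922]
scene weight [245.2 285.1] 0.7 [ 0.5778 -0.1976]
scene mango_a [483.7 258.4] 0.8 [0.6469 0.4095]
scene mango_a [158.  359.1] 0.77 [ 0.661  -0.4181]
scene mango_a [232.7 208.8] 0.71 [ 0.3055 -0.1973]
scene mango_b [483.7 258.4] 0.8 [0.6469 0.4095]
scene mango_b [158.  359.1] 0.77 [ 0.661  -0.4181]
scene mango_b [232.7 208.8] 0.71 [ 0.3055 -0.1973]
scene papaya [146.3 262.3] 0.73 [ 0.4101 -0.4372]
scene bananas [441.2 174. ] 0.66 [0.3556 0.4382]
```

View pics/topcrop.png

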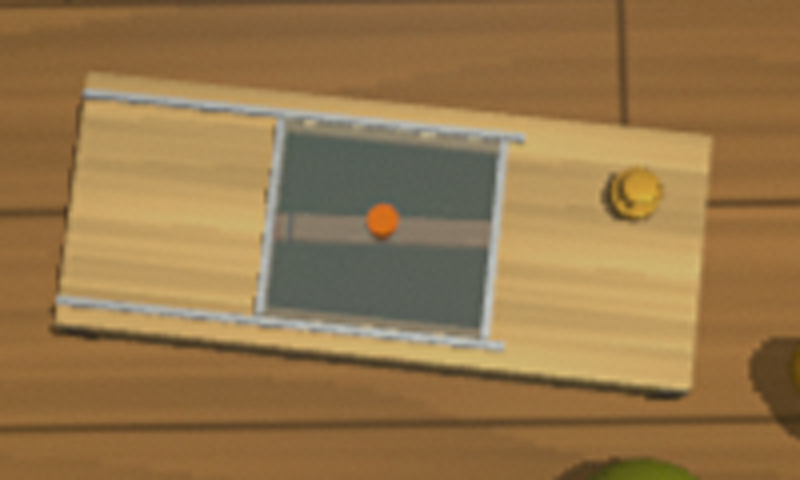

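Lookalikes: the knob at (325,155) is the only orange knob on the hatch, and the net's second hit at (203,133) is an orange fruit. The bar shows only as the strip under the hatch, at about (325,158). The net's "bar" at (452,132) is a green mango, so I reject it. The crop confirms both choices. I now move above the hatch, high over the fruit.

```bash
python3 -m pendant '[[[2.56,-2.07,-0.3],0,0],[[2.56,-2.07,-0.3],0,0],[[2.56,-2.07,-0.3],0,0],[[2.56,-2.07,-0.3],0,0],[[2.56,-2.07,-0.3],0,0],[[2.56,-2.07,-0.3],0,0],[[2.56,-2.07,-0.3],0,0],[[2.56,-2.07,-0.3],0,0],[[2.56,-2.07,-0.3],0,0],[[2.56,-2.07,-0.3],0,0]]'
python3 -m pendant '[[[2.56,-2.07,0],0,0],[[2.56,-2.07,0],0,0],[[2.56,-2.07,0],0,0],[[2.56,-2.07,0],0,0],[[2.56,-2.07,0],0,0],[[2.56,-2.07,0],0,0],[[2.56,-2.07,0],0,0],[[2.56,-2.07,0],0,0],[[2.56,-2.07,0],0,0],[[2.56,-2.07,0],0,0]]'
python3 -m pendant '[[[0,0,0],-0.117,0],[[0,0,0],-0.117,0],[[0,0,0],-0.117,0],[[0,0,0],-0.117,0],[[0,0,0],-0.117,0],[[0,0,0],-0.117,0],[[0,0,0],-0.117,0],[[0,0,0],-0.117,0],[[0,0,0],-0.117,0],[[0,0,0],0,0]]'
python3 - <<'E'
from h import *
p=pose(); im,d=viewer.grab_frame('wrist'); cv2.imwrite('pics/w1.png',im); print(p)
for t,z in [("hatch_knob",.0965),("mouth",.074),("weight",.074),("bar",.02),("bar_end_a",.028)]:
    for r in viewer.spot_point('wrist',t)[:3]: print(t,np.round(r['position'],1),round(r['score'],2),np.round(at_z('wrist',r['position'],z,p)[:2],4))
E
```

```text
time: 2.13
eef_pos: [0.3981, -0.2851, 0.2836]
tcp_rot: [180.0, -0.0, 22.7]
contact_force: [0.9, -1.4, -0.4]
opening: 0.085
time: 2.97
eef_pos: [0.5543, 0.0048, 0.2834]
tcp_rot: [180.0, -0.0, 22.7]
contact_force: [0.1, -1.6, 0.6]
opening: 0.0853
time: 3.8
eef_pos: [0.5538, 0.0032, 0.2833]
tcp_rot: [-180.0, -0.0, 83.4]
contact_force: [-0.9, 0.6, -0.3]
opening: 0.0852
(array([0.55376775, 0.00317683, 0.28327634]), array([-1.79997237e+02, -7.40330515e-03,  8.34116004e+01]))
hatch_knob [319.4 179.6] 0.95 [0.5544 0.0067]
mouth [317.9 176.8] 0.65 [0.5526 0.0052]
weight [352.  319.4] 0.66 [ 0.5754 -0.1899]
bar [319.2 181.2] 0.48 [ 0.5522 -0.0117]
```

View pics/w1.png

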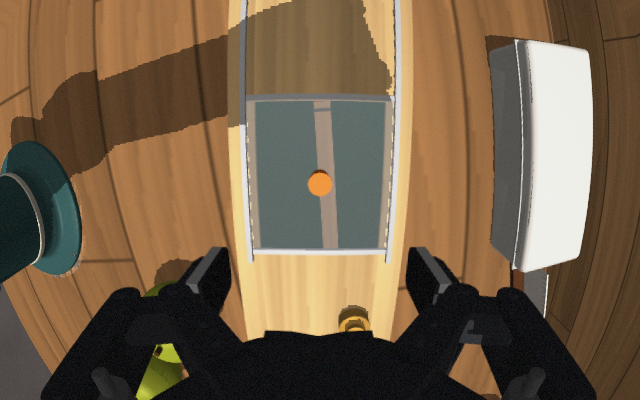

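```bash
python3 - <<'E'
from h import *
p=pose(); im=cv2.imread('pics/w1.png')
h=cv2.cvtColor(im,cv2.COLOR_BGR2HSV); m=cv2.inRange(h,(5,180,180),(18,255,255)); m[:150]=0;m[230:]=0;m[:,:280]=0;m[:,360:]=0
v,u=np.nonzero(m); print(u.mean(),v.mean(),len(u),at_z('wrist',(u.mean(),v.mean()),.1085,p)[:2])
T=boxT(.5545,.0035,-6.9)
o=im.copy()
def line(pts,c):
    for a,b in zip(pts,pts[1:]):
        q=[tuple(int(x*16) for x in proj('wrist',(T@np.append(a+(np.array(b)-a)*t,1))[:3],p)) for t in np.linspace(0,1,12)]
        for e,f in zip(q,q[1:]): cv2.line(o,e,f,c,1,cv2.LINE_AA,4)
A=lambda *x:np.array(x,float)
line([A(-.078,-.09,.0795),A(.078,-.09,.0795),A(.078,.09,.0795),A(-.078,.09,.0795),A(-.078,-.09,.0795)],(0,0,255))
for s in(-1,1): line([A(s*.085,-.1,.08),A(s*.085,.245,.08)],(255,0,255)); line([A(s*.1,-.245,.074),A(s*.1,.245,.074)],(0,255,0))
cv2.imwrite('pics/w1o.png',cv2.resize(o[0:290,180:460],None,fx=2,fy=2))
E
```

```text
319.35839598997495 183.45363408521303 399 [0.55418342 0.00557608]
```

View pics/w1o.png

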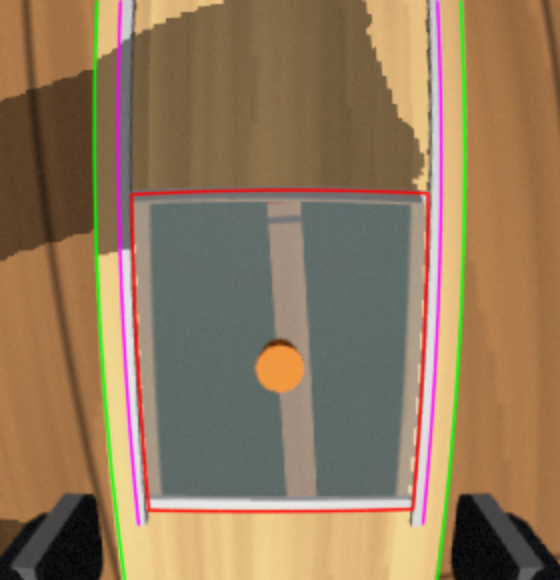

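The overlay fits: hatch edges in red, runners in magenta. That puts the box at about (0.5545, 0.0035) with yaw -6.9°, and the knob at pixel (319,183), i.e. (0.554, 0.005). I descend and grip the knob.

```bash
python3 -m pendant '[[[0.2,0.05,2],0,0],[[0,0,2.5],0,0],[[0,0,2.5],0,0],[[0,0,2.5],0,0],[[0,0,2.5],0,0],[[0,0,2],0,0],[[0,0,1.5],0,0],[[0,0,1.2],0,0],[[0,0,1],0,0],[[0,0,0],0,0]]'
python3 -m pendant '[[[0,0,0],0,0.4],[[0,0,0],0,0.7],[[0,0,0],0,1],[[0,0,0],0,1],[[0,0,0],0,1],[[0,0,0],0,1],[[0,0,0],0,1],[[0,0,0],0,1],[[0,0,0],0,1],[[0,0,0],0,1]]'
```

```text
time: 4.93
eef_pos: [0.5538, 0.0052, 0.1048]
tcp_rot: [-179.9, 0.0, 83.0]
contact_force: [-0.2, -0.7, -0.5]
opening: 0.0855
time: 5.77
eef_pos: [0.5555, 0.0051, 0.107]
tcp_rot: [179.9, -0.0, 83.1]
contact_force: [3.9, -1.2, 6.0]
opening: 0.021
```

```bash
python3 -m pendant '[[[0.5,0,0],0,1],[[1.2,0,0],0,1],[[1.2,0,0],0,1],[[1.2,0,0],0,1],[[1.2,0,0],0,1],[[1.2,0,0],0,1],[[1.2,0,0],0,1],[[1.2,0,0],0,1],[[1.2,0,0],0,1],[[1.2,0,0],0,1]]'
python3 -m pendant '[[[1.2,0,0],0,1],[[1.2,0,0],0,1],[[1,0,0],0,1],[[0.8,0,0],0,1],[[0.4,0,0],0,1],[[0.3,0,0],0,1],[[0.3,0,0],0,1],[[0,0,0],0,1],[[0,0,0],0,1]]'
```

```text
time: 6.6
eef_pos: [0.5689, 0.1171, 0.107]
tcp_rot: [179.9, 0.0, 83.0]
contact_force: [1.0, -4.9, 9.3]
opening: 0.0212
time: 7.35
eef_pos: [0.5749, 0.1669, 0.1069]
tcp_rot: [180.0, 0.2, 83.0]
contact_force: [-3.6, -12.6, 15.0]
opening: 0.0211
```

```bash
python3 -m pendant '[[[0.2,0,0],0,1],[[0.2,0,0],0,1],[[0,0,0],0,1]]'
```

```text
time: 7.6
eef_pos: [0.575, 0.1672, 0.1068]
tcp_rot: [-179.9, 0.5, 82.8]
contact_force: [-11.6, -32.9, 28.6]
opening: 0.0208
```

It is against the stop: the force jumped with no further travel. I ease off, release and rise.

```bash
python3 -m pendant '[[[-0.35,0,0],0,1],[[-0.15,0,0],0,1],[[0,0,0],0,0],[[0,0,0],0,0],[[0,0,0],0,0],[[0,0,0],0,0],[[0,0,-1],0,0],[[0,0,-2],0,0],[[0,0,-3],0,0],[[0,0,-3],0,0]]'
python3 -m pendant '[[[-3,0,-3],0,0],[[-3,0,-3],0,0],[[-3,0,-2],0,0],[[-3,0,0],0,0],[[-2,0,0],0,0],[[0,0,0],0,0]]'
python3 - <<'E'
from h import *
p=pose(); im,d=viewer.grab_frame('wrist'); cv2.imwrite('pics/w2.png',im); print(p)
np.save('/tmp/w2d.npy',d); np.save('/tmp/w2p.npy',np.array(p))
for t,z in [("hatch_knob",.0965),("bar",.02),("weight",.074)]:
    for r in viewer.spot_point('wrist',t)[:3]: print(t,np.round(r['position'],1),round(r['score'],2),np.round(np.linalg.inv(boxT(.5545,.0035,-6.9))@np.append(at_z('wrist',r['position'],z,p),1),4))
E
```

```text
time: 8.43
eef_pos: [0.5737, 0.1682, 0.1976]
tcp_rot: [-179.9, 0.0, 83.1]
contact_force: [0.2, 0.4, 0.9]
opening: 0.0856
time: 8.93
eef_pos: [0.5573, 0.0255, 0.2762]
tcp_rot: [180.0, 0.1, 82.8]
contact_force: [-0.7, 0.4, -0.6]
opening: 0.0855
(array([0.55729899, 0.02553159, 0.27615357]), array([1.79952732e+02, 9.66067161e-02, 8.27716480e+01]))
hatch_knob [316.4  37.7] 0.92 [-0.0014  0.1675  0.0965  1.    ]
bar [325.9 201.1] 0.7 [ 0.0088 -0.0175  0.02    1.    ]
weight [353.2 334.2] 0.43 [ 0.0449 -0.1886  0.074   1.    ]
weight [316.8 199.3] 0.16 [-2.4e-03  3.0e-04  7.4e-02  1.0e+00]
```

View pics/w2.png

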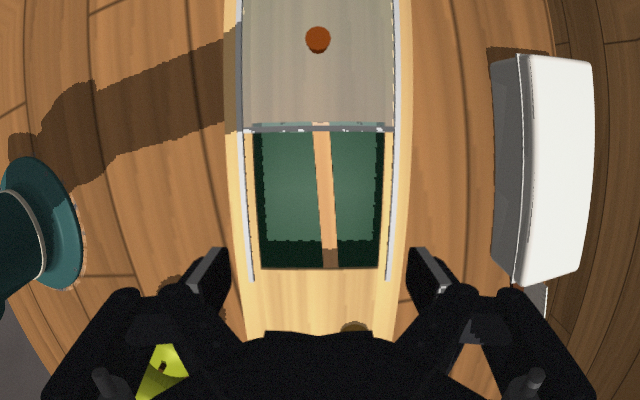

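The hatch is now open, with the knob at (317,38), i.e. box y = 0.1675. The bar shows from (321,130) to (330,265) and its ends are still hidden. I fit its line next.

```bash
python3 - <<'E'
from h import *
p=np.load('/tmp/w2p.npy'); im=cv2.imread('pics/w2.png').astype(int)
Ti=np.linalg.inv(boxT(.5545,.0035,-6.9))
for v in range(136,266,12):
    row=im[v,270:375]; s=row[:,2]-row[:,1]; u=np.nonzero(s>15)[0]+270
    if len(u): 
        a=[(Ti@np.append(at_z('wrist',(x,v),.036,p),1))[:2] for x in (u.min()-.5,u.max()+.5)]
        print(v,u.min(),u.max(),np.round(a,4).tolist(), np.round((a[0]+a[1])/2,4))
E
```

```text
136 313 329 [[-0.007, 0.066], [0.0127, 0.0659]] [0.0028 0.066 ]
148 314 330 [[-0.006, 0.0519], [0.0139, 0.0518]] [0.0039 0.0518]
160 315 331 [[-0.005, 0.0376], [0.0151, 0.0375]] [0.005  0.0376]
172 316 331 [[-0.0039, 0.0232], [0.0151, 0.0231]] [0.0056 0.0231]
184 317 333 [[-0.0029, 0.0085], [0.0175, 0.0084]] [0.0073 0.0085]
196 318 334 [[-0.0018, -0.0064], [0.0188, -0.0065]] [ 0.0085 -0.0064]
208 318 334 [[-0.0019, -0.0216], [0.0189, -0.0217]] [ 0.0085 -0.0217]
220 320 335 [[0.0005, -0.0372], [0.0203, -0.0374]] [ 0.0104 -0.0373]
232 321 336 [[0.0016, -0.0532], [0.0218, -0.0534]] [ 0.0117 -0.0533]
244 322 336 [[0.0028, -0.0698], [0.022, -0.07]] [ 0.0124 -0.0699]
256 323 337 [[0.0041, -0.0869], [0.0236, -0.0872]] [ 0.0138 -0.0871]
```

```bash
python3 -m pendant '[[[0,0,0],-0.077,0.47],[[-2.6,0.2,1],0,0.47],[[-2.6,0.2,3],0,0.47],[[-2.58,0.18,3],0,0.47],[[0,0,3],0,0.47],[[0,0,3],0,0.47],[[0,0,1],0,0.47],[[0,0,0],0,0.47]]'
python3 - <<'E'
from h import *
p=pose(); im,d=viewer.grab_frame('wrist'); cv2.imwrite('pics/w3.png',im); print(p,get_state()['opening'])
print(np.linalg.inv(boxT(.5545,.0035,-6.9))@np.append(p[0],1))
E
```

```text
time: 9.8
eef_pos: [0.5589, -0.0466, 0.1332]
tcp_rot: [-179.8, -0.1, 87.6]
contact_force: [0.5, 0.1, -0.0]
opening: 0.0451
(array([ 0.55888949, -0.04657412,  0.13323891]), array([-1.79769117e+02, -6.43889292e-02,  8.75794990e+01])) 0.04505607645483514
[ 0.01037345 -0.04918411  0.13323891  1.        ]
```

View pics/w3.png

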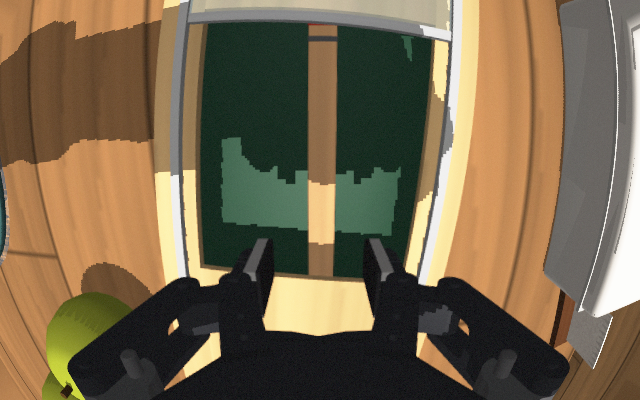

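The bar at about (321,250) is centred and aligned between the fingers, with clear space either side. I descend and grip.

```bash
python3 -m pendant '[[[-0.2,0,2],0,0.47],[[0,0,2],0,0.47],[[0,0,1.5],0,0.47],[[0,0,1.3],0,0.47],[[0,0,1],0,0.47],[[0,0,0.6],0,0.47],[[0,0,0],0,0.47]]'
python3 -m pendant '[[[0,0,0],0,0.6],[[0,0,0],0,0.75],[[0,0,0],0,1],[[0,0,0],0,1],[[0,0,0],0,1],[[0,0,0],0,1],[[0,0,0],0,1],[[0,0,0],0,1]]'
```

```text
time: 10.43
eef_pos: [0.5598, -0.0497, 0.0509]
tcp_rot: [-180.0, -0.0, 87.5]
contact_force: [-0.7, -0.1, -0.5]
opening: 0.045
time: 11.1
eef_pos: [0.5604, -0.0498, 0.0523]
tcp_rot: [179.9, 0.0, 87.5]
contact_force: [-2.3, 1.0, 6.9]
opening: 0.0177
```

The overlap is only about 6 mm, so I reopen, go lower and regrip.

```bash
python3 -m pendant '[[[0,0,0],0,0.47],[[0,0,0],0,0.47],[[0,0,0],0,0.47],[[0,0,0.3],0,0.47],[[0,0,0.3],0,0.47],[[0,0,0],0,0.47],[[0,0,0],0,0.47]]'
python3 -m pendant '[[[0,0,0],0,0.6],[[0,0,0],0,0.75],[[0,0,0],0,1],[[0,0,0],0,1],[[0,0,0],0,1],[[0,0,0],0,1],[[0,0,0],0,1],[[0,0,0],0,1]]'
```

```text
time: 11.68
eef_pos: [0.5596, -0.0498, 0.0449]
tcp_rot: [-180.0, -0.0, 87.5]
contact_force: [0.0, 0.0, -0.6]
opening: 0.0454
time: 12.35
eef_pos: [0.56, -0.0499, 0.0455]
tcp_rot: [180.0, -0.0, 87.5]
contact_force: [-0.9, -0.4, 5.5]
opening: 0.0184
```

```bash
python3 -m pendant '[[[0,0,-0.4],0,1],[[0,0,-0.4],0,1],[[0.5,0,0],0,1],[[1,0,0],0,1],[[1,0,0],0,1],[[1,0,0],0,1],[[1,0,0],0,1],[[0.5,0,0],0,1],[[0,0,0],0,1]]'
python3 - <<'E'
from h import *
p=pose(); im,d=viewer.grab_frame('wrist'); cv2.imwrite('pics/w4.png',im); print(p,get_state()['opening'])
im,d=viewer.grab_frame('top'); cv2.imwrite('pics/t4.png',cv2.resize(im[100:220,230:430],None,fx=4,fy=4))
E
```

```text
time: 13.1
eef_pos: [0.562, 0.0021, 0.0532]
tcp_rot: [-180.0, -0.0, 87.6]
contact_force: [0.3, 0.7, -0.5]
opening: 0.0185
(array([0.56199771, 0.00208373, 0.05320602]), array([-1.79996560e+02, -3.64542875e-02,  8.76131382e+01])) 0.018365344977011554
```

View pics/w4.png

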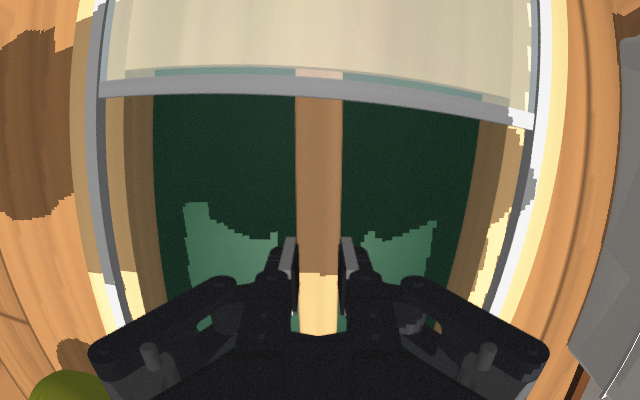

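View pics/t4.png

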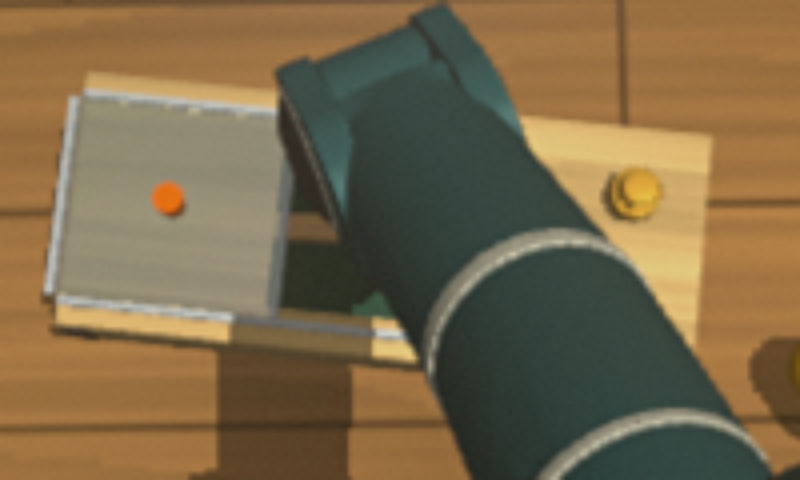

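```bash
python3 - <<'E'
from h import *
im,d=viewer.grab_frame('scene'); cv2.imwrite('pics/s4.png',cv2.resize(im[170:330,200:450],None,fx=3,fy=3))
E
```

```text
(no output)
```

View pics/s4.png

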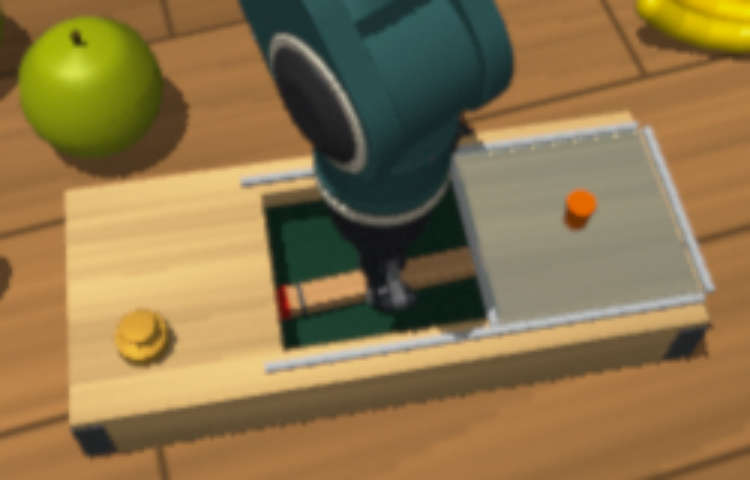

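The red -y end shows at crop (285,302), i.e. full-frame (294,271), just at the opening's edge. I compute where it is.

```bash
python3 - <<'E'
from h import *
Ti=np.linalg.inv(boxT(.5545,.0035,-6.9))
for q in [(279,302),(291,300),(303,297)]:
  print(Ti@np.append(at_z('scene',(q[0]/3+200,q[1]/3+170),.044),1))
print(Ti@np.append(pose()[0],1))
E
```

```text
[ 0.01578093 -0.08447119  0.044       1.        ]
[ 0.01563937 -0.07465858  0.044       1.        ]
[ 0.01462499 -0.06469744  0.044       1.        ]
[ 0.00788539 -0.00288604  0.05313277  1.        ]
```

```bash
python3 -m pendant '[[[0.5,0,0],0,1],[[1,0,0],0,1],[[1,0,0],0,1],[[1,0,0],0,1],[[0.7,0,0],0,1],[[0.3,0,0],0,1],[[0,0,0.3],0,1],[[0,0,0.3],0,1],[[0,0,0],0,1]]'
python3 - <<'E'
from h import *
im,d=viewer.grab_frame('scene'); cv2.imwrite('pics/s5.png',cv2.resize(im[170:330,200:450],None,fx=3,fy=3))
p=pose();Ti=np.linalg.inv(boxT(.5545,.0035,-6.9));print(p,Ti@np.append(p[0],1))
for c in ['scene']:
  for t in ['bar_end_a','bar_end_b','bar']:
    for r in viewer.spot_point(c,t)[:3]: print(t,r['score'],r['position'],Ti@np.append(at_z(c,r['position'],.03),1))
E
```

```text
time: 14.0
eef_pos: [0.5636, 0.0445, 0.0464]
tcp_rot: [-179.9, 0.0, 87.4]
contact_force: [-0.6, 0.0, -0.8]
opening: 0.0182
(array([0.56372136, 0.04444581, 0.04669463]), array([-1.79951785e+02,  1.67335359e-02,  8.74418815e+01])) [0.00423547 0.04175708 0.04669463 1.        ]
bar_end_a 0.78 [302.9, 268.4] [ 0.00722834 -0.05932234  0.03        1.        ]
bar_end_b 0.78 [302.9, 268.4] [ 0.00722834 -0.05932234  0.03        1.        ]
bar 0.83 [352.1, 258.9] [0.00185881 0.06689539 0.03       1.        ]
```

View pics/s5.png

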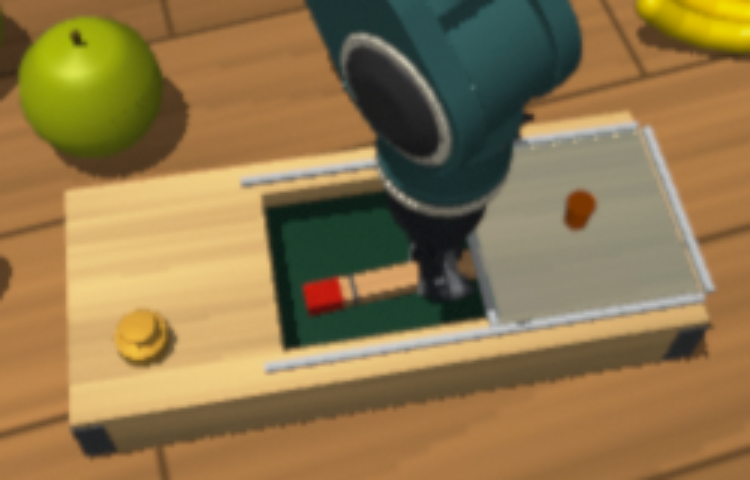

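The red end is now at crop (320,295), or box y ≈ -0.059. I regrip about 25 mm from that end.

```bash
python3 -m pendant '[[[0,0,0],0,0.47],[[0,0,0],0,0.47],[[0,0,0],0,0.47],[[-1,0,0],0,0.47],[[-2,0,0],0,0.47],[[-2,0,0],0,0.47],[[-1.5,0,0],0,0.47],[[-0.7,0,0],0,0.47],[[-0.3,0,0],0,0.47],[[0,0,0],0,0.47]]'
python3 - <<'E'
from h import *
p=pose();Ti=np.linalg.inv(boxT(.5545,.0035,-6.9));
im,d=viewer.grab_frame('scene'); cv2.imwrite('pics/s6.png',cv2.resize(im[170:330,200:450],None,fx=3,fy=3))
im,d=viewer.grab_frame('wrist'); cv2.imwrite('pics/w6.png',im)
print(p,Ti@np.append(p[0],1))
E
```

```text
time: 15.03
eef_pos: [0.5607, -0.0304, 0.0472]
tcp_rot: [180.0, -0.0, 87.4]
contact_force: [0.1, -0.0, 0.2]
opening: 0.0455
(array([ 0.56067529, -0.03040531,  0.04722741]), array([ 1.79998227e+02, -3.43704643e-03,  8.74296594e+01])) [ 0.01020384 -0.03291786  0.04722741  1.        ]
```

View pics/s6.png

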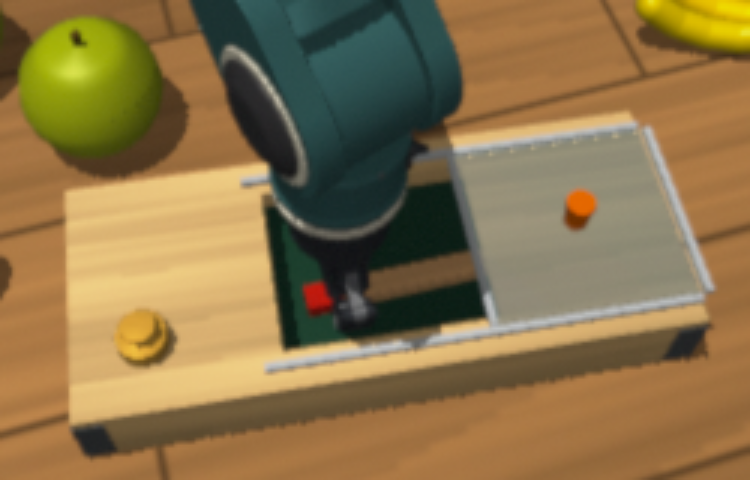

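View pics/w6.png

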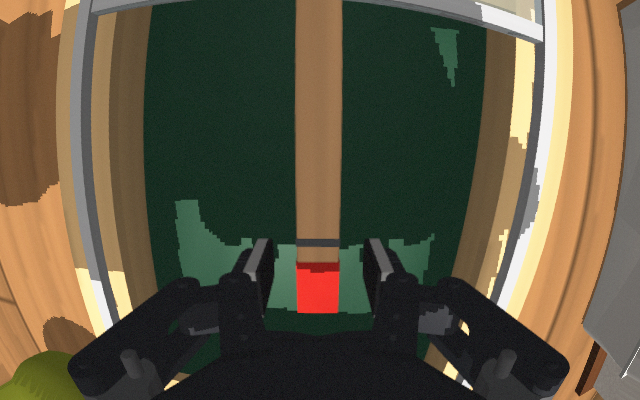

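The wrist view shows the bar's red end at (318,290), centred between the open pads. I grip and lift to just under the roof.

```bash
python3 -m pendant '[[[0,0,0.2],0,0.6],[[0,0,0],0,0.75],[[0,0,0],0,1],[[0,0,0],0,1],[[0,0,0],0,1],[[0,0,0],0,1],[[0,0,0],0,1],[[0,0,0],0,1]]'
python3 -m pendant '[[[0,0,-0.8],0,1],[[0,0,-0.8],0,1],[[0,0,-0.8],0,1],[[0,0,-0.5],0,1],[[0,0,0],0,1]]'
```

```text
time: 15.8
eef_pos: [0.5607, -0.0298, 0.0452]
tcp_rot: [-180.0, -0.0, 87.5]
contact_force: [-0.6, 1.2, 0.8]
opening: 0.0185
time: 16.22
eef_pos: [0.5614, -0.03, 0.0757]
tcp_rot: [179.9, 0.0, 87.5]
contact_force: [0.6, 0.1, -1.2]
opening: 0.0186
```

```bash
python3 -m pendant '[[[-0.3,0,-0.6],0,1],[[-0.3,0,-0.6],0,1],[[-0.3,0,-0.6],0,1],[[0,0,0],0,1]]'
```

```text
time: 16.55
eef_pos: [0.5605, -0.0399, 0.0932]
tcp_rot: [180.0, 0.0, 87.4]
contact_force: [-0.5, -1.9, -2.3]
opening: 0.0183
```

The reaction is only about 3 N, so the bar is pivoting against the edge. I continue along the planned arc.

```bash
python3 -m pendant '[[[-0.4,0,-0.5],0,1],[[-0.5,0,-0.7],0,1],[[-0.5,0,-0.6],0,1],[[0,0,0],0,1]]'
python3 - <<'E'
from h import *
p=pose();Ti=np.linalg.inv(boxT(.5545,.0035,-6.9));
im,d=viewer.grab_frame('scene'); cv2.imwrite('pics/s7.png',cv2.resize(im[170:330,200:450],None,fx=3,fy=3))
im,d=viewer.grab_frame('wrist'); cv2.imwrite('pics/w7.png',im)
print(Ti@np.append(p[0],1))
E
```

```text
time: 16.88
eef_pos: [0.5601, -0.0544, 0.1115]
tcp_rot: [179.9, 0.0, 87.4]
contact_force: [-0.4, -1.1, -2.8]
opening: 0.0182
[ 0.01253694 -0.05682597  0.11149109  1.        ]
```

View pics/s7.png

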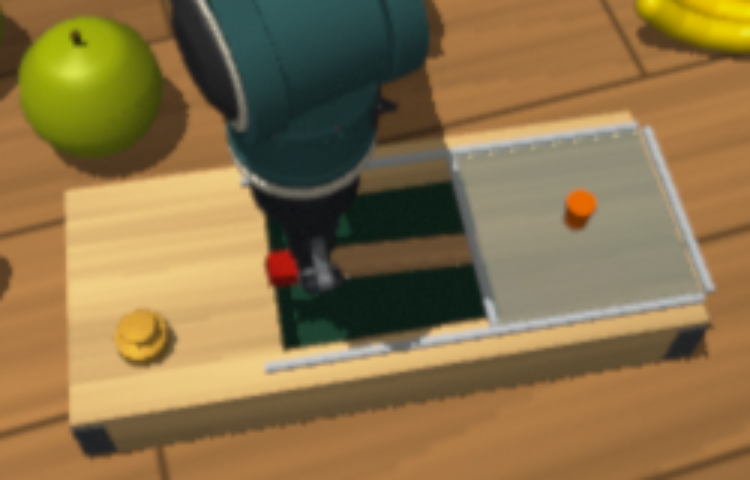

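View pics/w7.png

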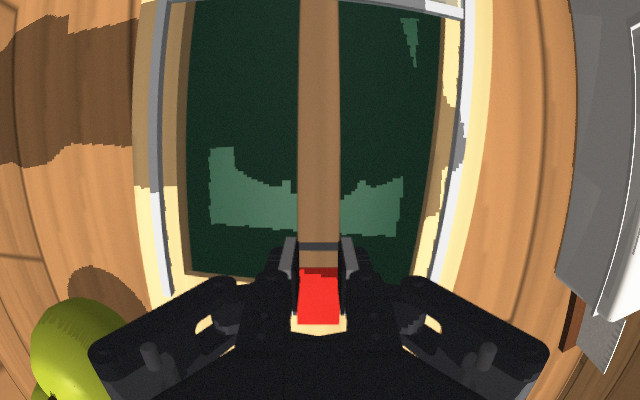

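The red end has risen out over the edge at crop (283,268), tilting as planned. I carry on.

```bash
python3 -m pendant '[[[-0.6,0,-0.6],0,1],[[-0.7,0,-0.7],0,1],[[-0.7,0,-0.7],0,1],[[-0.8,0,-0.8],0,1],[[-0.8,0,-0.8],0,1],[[-0.7,0,-0.7],0,1],[[0,0,0],0,1]]'
```

```text
time: 17.57
eef_pos: [0.5583, -0.0982, 0.1549]
tcp_rot: [179.9, 0.1, 87.3]
contact_force: [0.0, -1.6, -2.7]
opening: 0.0182
```

```bash
python3 -m pendant '[[[-0.8,0,-0.6],0,1],[[-0.8,0,-0.6],0,1],[[-0.8,0,-0.6],0,1],[[-0.8,0,-0.5],0,1],[[-0.7,0,-0.4],0,1],[[0,0,0],0,1]]'
python3 - <<'E'
from h import *
p=pose();Ti=np.linalg.inv(boxT(.5545,.0035,-6.9));
im,d=viewer.grab_frame('scene'); cv2.imwrite('pics/s8.png',cv2.resize(im[150:330,180:450],None,fx=2.8,fy=2.8))
im,d=viewer.grab_frame('wrist'); cv2.imwrite('pics/w8.png',im)
print(Ti@np.append(p[0],1))
E
```

```text
time: 18.07
eef_pos: [0.5563, -0.1369, 0.181]
tcp_rot: [179.9, 0.0, 87.4]
contact_force: [0.6, -1.1, -1.3]
opening: 0.0184
[ 0.01860598 -0.1391267   0.18104539  1.        ]
```

View pics/s8.png

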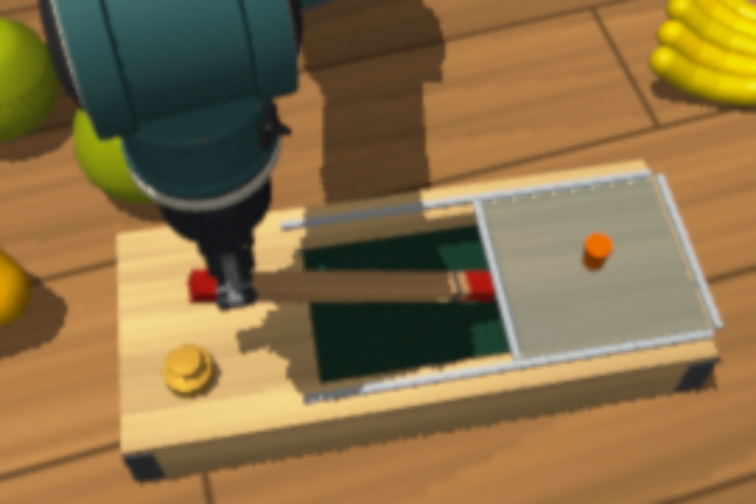

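View pics/w8.png

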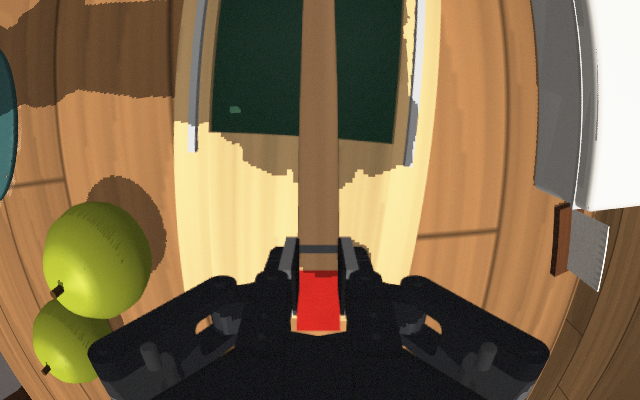

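The far red end at crop (480,287) is about to leave the roof and hatch edge. I pull a little further along the bar's axis, then lift.

```bash
python3 -m pendant '[[[-0.8,0,-0.35],0,1],[[-0.8,0,-0.35],0,1],[[-0.8,0,-0.35],0,1],[[-0.8,0,-0.35],0,1],[[0,0,0],0,1]]'
python3 - <<'E'
from h import *
im,d=viewer.grab_frame('scene'); cv2.imwrite('pics/s9.png',cv2.resize(im[150:330,180:450],None,fx=2.8,fy=2.8))
E
```

```text
time: 18.58
eef_pos: [0.5548, -0.1691, 0.195]
tcp_rot: [180.0, 0.0, 87.3]
contact_force: [0.8, -0.3, -0.7]
opening: 0.0181
```

View pics/s9.png

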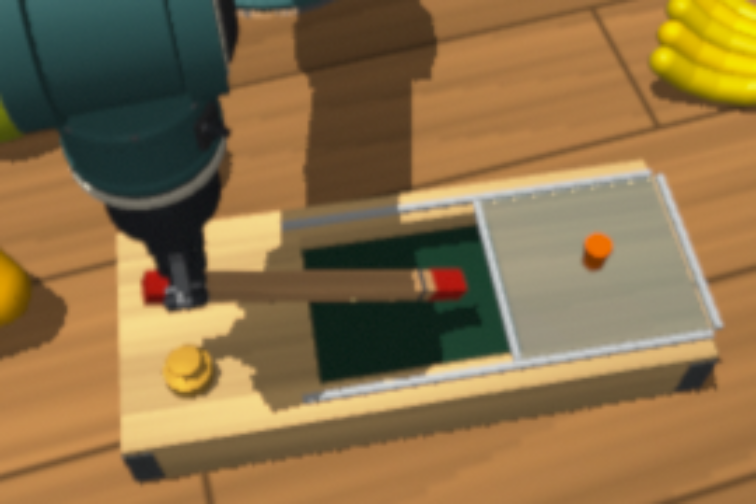

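The far end at crop (448,284) is clear of the roof and hatch. I lift straight up.

```bash
python3 -m pendant '[[[0,0,-0.8],0,1],[[0,0,-1.5],0,1],[[0,0,-1.8],0,1],[[0,0,-1.8],0,1],[[0,0,-1.8],0,1],[[0,0,-1.8],0,1],[[0,0,-1.8],0,1],[[0,0,-1.5],0,1],[[0,0,-1],0,1],[[0,0,-0.4],0,1]]'
python3 -m pendant '[[[0,0,0],0,1],[[0,0,0],0,1],[[0,0,0],0,1],[[0,0,0],0,1]]'
python3 - <<'E'
from h import *
for n in ['scene','top']:
    im,d=viewer.grab_frame(n); cv2.imwrite(f'pics/{n}10.png',im)
    p=viewer.camera_params(n);K=p['mtx'];v,u=np.mgrid[:400,:640]
    X=np.stack([(u-K[0,2])/K[0,0]*d,(v-K[1,2])/K[1,1]*d,d],-1)@p['world_from_camera'][:3,:3].T+p['world_from_camera'][:3,3]
    h=cv2.cvtColor(im,cv2.COLOR_BGR2HSV); m=(cv2.inRange(h,(0,150,90),(5,255,255))>0)|(cv2.inRange(h,(175,150,90),(180,255,255))>0)
    k,l,st,c=cv2.connectedComponentsWithStats(m.astype(np.uint8))
    for i in range(1,k):
        if st[i,4]>15: print(n,c[i],st[i,4],np.median(X[l==i],0),X[l==i][:,2].min())
    for r in viewer.spot_point(n,'hatch_knob')[:1]: print(np.linalg.inv(boxT(.5545,.0035,-6.9))@np.append(at_z(n,r['position'],.0965),1))
s=get_state(); print(s['eef_pos'],s['qvel'],s['contact_force'],s['opening'])
E
```

```text
time: 19.47
eef_pos: [0.555, -0.1663, 0.3379]
tcp_rot: [179.9, 0.0, 87.5]
contact_force: [0.5, -0.6, -1.4]
opening: 0.0183
time: 19.8
eef_pos: [0.5544, -0.1667, 0.3353]
tcp_rot: [-179.9, -0.0, 87.5]
contact_force: [-0.8, 0.6, 0.1]
opening: 0.0184
scene [221.4375     214.44791667] 96 [ 0.55847777 -0.1952772   0.33456178] 0.31974822009941506
scene [344.432 218.12 ] 125 [0.56630525 0.0346233  0.23571797] 0.2221026233457255
[-0.00147039  0.16479201  0.0965      1.        ]
top [312.98684211 141.46052632] 76 [0.56208489 0.03824961 0.23642657] 0.22843531954704177
[7.81780017e-04 1.67087708e-01 9.65000000e-02 1.00000000e+00]
[ 0.55461219 -0.166774    0.33586911] [ 0.02503989 -0.04543197 -0.04058821 -0.09693648 -0.01721759 -0.01764117
 -0.11532356] [ 0.28914424  0.62484152 -0.21307662] 0.01798546410436895
```

View pics/scene10.png

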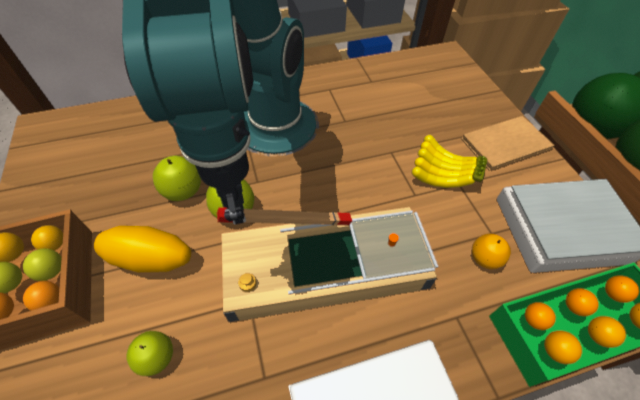

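View pics/top10.png

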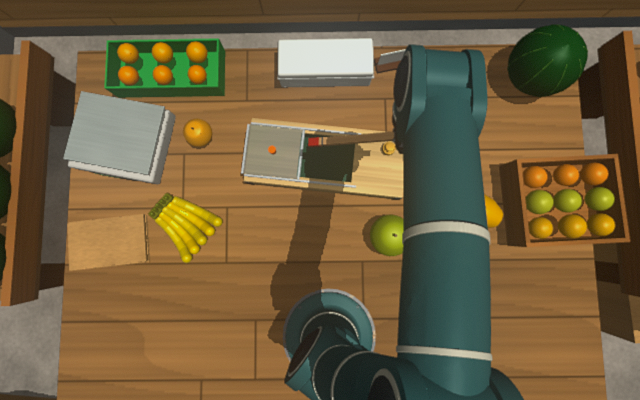

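The bar's lowest point is about 0.22 m against the 0.124 m required. The hatch is at its stop (knob box y about 0.165–0.167), and the fruit and weight look unmoved. I hold still briefly, then hand in.

```bash
python3 -m pendant '[[[0,0,0],0,1],[[0,0,0],0,1],[[0,0,0],0,1],[[0,0,0],0,1],[[0,0,0],0,1],[[0,0,0],0,1]]'; python3 -c "
from cell import hand_in; print(hand_in())"
```

```text
time: 20.5
eef_pos: [0.5547, -0.1668, 0.3362]
tcp_rot: [180.0, 0.0, 87.5]
contact_force: [1.5, -0.1, -1.0]
opening: 0.0183
the job is handed in; nothing more can be done
None
```

The job is handed in at 20.5 s, with the hatch open at its stop and the bar held still above the box. No verdict is reported.

**What I did:** I gripped the knob and pulled the hatch until it met its stop. I then slid the bar along the floor, regripped it near its -y end, and drew it out tilted through the opening. It pivoted against the roof edge with about 3 N of reaction.

**Last checks:**
- **Bar:** its lowest point was at about 0.22 m, where 0.124 m was needed. The arm was still, with no contact force beyond noise.
- **Hatch:** the knob measured 0.165 m and 0.167 m along the box, which matches fully open.
- **Goods:** the weight, mangoes, papaya and bananas looked unmoved in the scene and top pictures. I judged this by eye and did not remeasure them.

**What disagreed or went roughly:**
- **Stop:** the force peaked at about 33 N sideways and 29 N upward (about 45 N in all) when I confirmed the stop. The wrist limit is 120 N. If the 40 N pressing limit also counts the fingers' pull on the knob, that moment was over it.
- **Grip reading:** the gripper read about 18 mm on the 20 mm wide bar. The grip held throughout.

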